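# Release the flap of a tilt feeder and let the spare vice jaw slide out

### The job

Press the upright yellow flap of the green tilt feeder inward until its spring catch lets go, then move clear so that the flap drops open into a chute. Then raise the feeder's deck slowly by its red bar, no steeper than 35 degrees, until the copper-coloured vice jaw slips out down the flap into the red-rimmed tray on its own (do not touch the jaw), and gently lower the deck fully back onto its stand. Leave the flap open and the oil bottle, hammer and wood offcut where they are.

Things in the scene. Friction and masses are not known exactly. Their poses are not given: they have to be found in the camera images.
- stand: Green tilt feeder fixed to the bench: pedestal, deck behind, collecting tray in front. Origin on the bench, below the middle of the flap's hinge line. +x: from the flap back along the deck (the way the flap is pressed in), z up. Tray: x -250 to -10 mm, 190 mm wide, rim 36 mm high. Deck: x 4 to 230 mm. Black catch housing behind the flap's +y end: y 62 to 92, x 11 to 51 mm, top at 174 mm.
- flap_push (a point): Centre of the black 28 mm spot on the flap's outer face, where to press, 70 mm above the hinge; moves with the flap. The flap is a yellow plate 164 mm wide, 4 mm thick, hinged on its lower edge 80 mm above the bench; closed it stands upright, upper edge at 173 mm.
- flap (a joint): Flap angle, rad: 0 closed and caught, negative pressed in (stop at -0.105), positive opening outward and down to 2.12 (a chute 31 degrees down into the tray). The catch lets go for good once pressed in to about -0.085 (6 mm at the spot, about 6 N); a weak spring and its weight then open it in about 2 s once nothing stands in its way.
- lift_bar (a point): Middle of the red round lifting bar at the deck's rear, 12 mm thick, along the stand's y, 95 mm free between its posts. 154 mm above the bench with the deck down; 205 mm behind and 72 mm above the deck's hinge line in the deck's frame; 64 mm clear space under it. Moves with the deck.
- deck_hinge (a point): Middle of the deck's hinge line (which runs along the stand's y), at the deck's front edge just behind the flap, 82 mm above the bench.
- deck (a joint): Deck tilt about its front hinge, rad: 0 level on the stand, grows as the rear is lifted, stop at 0.85; it falls back when let go. Smooth aluminium tray, 0.6 kg, 226 x 110 mm, sides 30 mm high. The jaw starts to slide somewhere between 0.25 and 0.42 rad.
- jaw: Spare vice jaw, copper-coloured block 100 x 50 x 30 mm with two dark holes on top, about 0.45 kg, lying loose on the deck. Origin at the centre of its underside, x along its length, z up.
- tray_mid (a point): Point on the collecting tray's floor, 150 mm in front of the flap's hinge line, on the centre line.
- oil_bottle: Bystander: amber bottle, 64 mm across, 150 mm tall. Origin at the centre of its underside.
- hammer: Bystander: hammer 260 mm long lying on the bench, along its x. Origin under its middle.
- offcut: Bystander: pale wood block 150 x 70 x 45 mm. Origin at the centre of its underside.
Mind the look-alikes: they are no part of the job. There is more than one size of the jaw; the job needs the middle-sized.

How it is judged (in metres and radians):
On the way, in this order (a step that is already met when the one before it is completed fails the run):
1. the flap is pressed inward, with the deck still down (value of joint flap below -0.06 rad and value of joint deck below 0.06 rad), for 0.05 s.
2. the flap has swung fully open, with the deck still down (value of joint flap above 1.9 rad and value of joint deck below 0.06 rad), for 0.2 s.
3. the deck is tilted and the jaw has slipped out over its front edge (value of joint deck above 0.15 rad and x of jaw in the frame of stand below -0.03 m), for 0.05 s.
At the end, for the whole second after the job is handed in: The jaw lies at rest in the collecting tray (its origin 60 to 245 mm in front of the flap's hinge line, within 90 mm of the centre line, less than 60 mm above the bench; one end may lean on the flap), the flap is open (over 1.9 rad) and the deck is back down (under 0.05 rad) (x of jaw in the frame of stand between -0.245 and -0.06 m and y of jaw in the frame of stand between -0.09 and 0.09 m and z of jaw in the frame of stand below 0.06 m and value of joint flap above 1.9 rad and value of joint deck below 0.05 rad and linear speed of jaw below 0.03 m/s); the robot touches nothing.
It fails at once if the deck is let fall instead of lowered (over 2.5 rad/s downward) (velocity of joint deck below -2.5 rad/s).
It fails at once if the deck is tilted steeper than 0.65 rad (37 degrees) (value of joint deck above 0.65 rad).
It fails at once if the deck is raised while the flap is not open (value of joint deck above 0.12 rad and value of joint flap below 1.5 rad).
It fails at once if the jaw is touched by the robot (contact force between any of the fingers, the arm and jaw above 0.5 N).
It fails at once if a bystander (oil bottle, hammer, offcut) is moved by more than 40 mm (distance of any of oil_bottle, hammer, offcut from where it was at the start of the episode above 0.04 m).
It also fails if it takes over 72 s, if anything falls off the work surface, if the arm or the gripper's body presses on something with over 40 N, if the wrist force passes 120 N, or if a joint passes its speed limit or range.

### The arm

A 6-joint arm with a two-finger parallel gripper is mounted at the origin on the work surface. World frame = base frame: x ahead of the robot, y to its left, z up, the work surface at z = 0. Lengths are in mm, angles in rad, forces in N, time in s.
With the tool pointing down it reaches from about 300 to 775 mm from the base axis. Payload 14.6 kg.
Tool frame: the origin (TCP) lies between the finger pads; the fingertips stand 8 mm ahead of it and the grasp point (between the pads) lies 11 mm behind it; z points along the fingers, y is the direction in which the jaws open and shut (so a half turn about z gives the same grasp; the last joint's range is limited). The gripper opens to 94 mm and grips with 3 to 60 N. Pads are 16 mm wide; open, the fingers measure 119 mm over their backs; the gripper's body (75 mm by 177 mm) begins 78 mm behind the grasp point.
Start: joints at [1.131, 0.3, 1.521, -0, 1.321, -0.067], TCP at [200.32, 512.212, 213.446] pointing down, gripper open.
Joint ranges: [-3.03, 3.03], [-0.79, 2.21], [0.23, 2.52], [-1.04, 4.18], [0, 3.07], [-2.55, 2.55]. Speed limits (rad/s): [2.22, 2.22, 2.57, 3.14, 3.14, 3.14].

### API

Orientations are given as [roll, pitch, yaw] about the fixed x, y, z axes, in that order (R = Rz(yaw) Ry(pitch) Rx(roll)).
In Python, from cell import manip, cams, models gives the robot as it stands. The module is installed in compiled form; this text tells all that it offers.
- The arm moves only by the shell command python3 -m pendant 'ROWS' [OPENING] [FORCE]. ROWS is JSON, a list that holds one entry, the list of rows, each a list of 4 numbers: the shift along the tool's x, y, z in cm, then the turn about the tool's z in rad. In form: [[[x, y, z, roll], ...]]. A call has 1 to 5 rows; each row is the pose to reach, as a shift and turn from the pose commanded when the call began, along the tool's axes at that moment; what a row does not reach only later rows make up. A row lasts 1/10 s, in which the tool goes at most 50 mm and 8.59 degrees, less where a joint would pass 70% of its speed; a pose out of reach is approached as far as the arm can. A call with a gripper value outside its range is refused whole. OPENING is the opening, from -1 (shut) to 1 (fully open), so that 0 is half open, set as the call begins (- or left out, the last holds). The fingers move at their own pace and stop on an object; FORCE is the grip in N (left out, the last holds). Time passes only in rows, so rows that repeat a pose let the fingers close. It gives the time, the measured TCP pose, the force and the opening at its end, in the units of the state.
- manip.read_state(): the state, without advancing time (a new reading comes with each control period).
- cams.camera(name): name is "side" or "top"; returns a dict with "frame" (420x560x3 uint8, red, green, blue), "K" (3x3 intrinsics, pixels), "pose" (4x4, takes a point from camera to world coordinates). Camera axes: x right, y down, z forward; pixel columns grow to the right and rows downward; lengths in mm; the calibration is good to about 2 mm. A picture is of the moment at which its call begins. There is no depth.
- manip.sign_off(): hands the job in, once; it reports no verdict.
Trained networks look in the newest picture that a camera, given by its name, has taken for a name from the list of things; names that differ only in an ending like _2 or _b are one class to them, and where a whole thing is asked for, a point or a joint stands for the part that bears it (a point fixed in the world has none). Each returns a list of dicts, best first, with "score" (0 to 1); they miss things now and then, are a little off and sometimes report something else, mostly with a low value. They report only what shows in the picture. A call takes as long as a camera call. They do not tell look-alikes from the thing itself.
- models.regions_of(camera, name): "pixels" (420x560 bool, what is visible of it) and "point" ([column, row] in pixels, amid what is visible of it).
The state is a dict: "clock": time; "joints": joint angles; "qd": joint speeds; "effort": joint torques, N m; "eef_pos": TCP position; "eef_rot": TCP orientation; "wrist_force": force on the tool from outside, world axes, zero at the start; "moment": the same for the moment, N m; "finger_gap": finger opening in mm.
Only numpy, scipy, OpenCV 4.12 (cv2) and the standard library are available. Lean on these libraries where they do the work, as an engineer would, in place of code of your own. Each camera call takes 0.05 s, during which the arm holds its last target.

## Working session

There is one attempt and no reset: what is moved stays moved. The work goes in short steps, Python scripts to look and compute and a shell command to move; the robot and the scene stay as the last step left them, time stands still between calls to the robot, and variables do not carry over. Pictures are saved under pics/ and viewed, and the job is handed in when it is done.

```bash
mkdir -p pics
cat > h.py <<'E'
from cell import manip,cams,models
import numpy as np,cv2
def snap(n,f):
    c=cams.camera(n); cv2.imwrite(f'pics/{f}.png',c['frame'][:,:,::-1]); return c
def proj(c,P):
    T=np.linalg.inv(c['pose']); p=T[:3,:3]@np.array(P,float)+T[:3,3]; q=c['K']@p; return q[:2]/q[2]
def ray(c,px):
    d=np.linalg.inv(c['K'])@np.array([px[0],px[1],1.]); return c['pose'][:3,3],c['pose'][:3,:3]@d
def atz(c,px,z):
    o,d=ray(c,px); return o+d*(z-o[2])/d[2]
def tri(c1,p1,c2,p2):
    o1,d1=ray(c1,p1);o2,d2=ray(c2,p2)
    A=np.stack([d1,-d2],1); s=np.linalg.lstsq(A,o2-o1,rcond=None)[0]
    a=o1+d1*s[0];b=o2+d2*s[1]; return (a+b)/2,np.linalg.norm(a-b)
E
python3 - <<'E'
from h import *
np.set_printoptions(precision=2,suppress=True)
C={}
for n in('top','side'):
    C[n]=snap(n,n+'0'); print(n,C[n]['pose'])
    for t in('flap_push','lift_bar','stand','jaw','oil_bottle','hammer','offcut','flap','deck'):
        print(t,[(round(r['score'],2),r['point'],int(r['pixels'].sum())) for r in models.regions_of(n,t)])
print(manip.read_state())
E
```

```text
top [[  -0.     -0.99    0.11  353.39]
 [  -1.      0.01    0.02  -67.08]
 [  -0.02   -0.11   -0.99 1698.54]
 [   0.      0.      0.      1.  ]]
flap_push [(0.69, [283.9, 189.9], 219)]
lift_bar [(0.86, [228.2, 201.0], 2197), (0.34, [297.0, 190.8], 8129)]
stand [(0.76, [296.9, 193.1], 7999)]
jaw [(0.78, [229.0, 151.5], 298), (0.7, [291.6, 267.3], 1151), (0.69, [248.2, 189.4], 589)]
oil_bottle [(0.9, [152.8, 147.0], 548), (0.65, [234.1, 199.4], 2316)]
hammer [(0.67, [104.7, 243.5], 936)]
offcut [(0.71, [456.2, 221.5], 1326), (0.65, [301.0, 195.0], 7801)]
flap [(0.48, [282.6, 188.5], 192)]
deck [(0.82, [235.3, 200.1], 2189), (0.16, [105.5, 240.3], 851)]
side [[    0.82    -0.29     0.5   -113.69]
 [   -0.58    -0.41     0.71 -1008.62]
 [    0.      -0.86    -0.5    780.08]
 [    0.       0.       0.       1.  ]]
flap_push [(0.88, [291.5, 200.9], 869)]
lift_bar [(0.76, [250.9, 189.2], 831), (0.48, [289.5, 201.0], 931)]
stand [(0.78, [292.5, 231.2], 6919)]
jaw [(0.75, [234.0, 254.4], 1126), (0.46, [271.8, 192.6], 24)]
oil_bottle [(0.81, [258.3, 166.0], 359), (0.51, [292.6, 229.6], 6904)]
hammer [(0.98, [181.9, 182.2], 472), (0.5, [288.4, 199.4], 946)]
offcut [(0.72, [395.6, 346.9], 2191)]
flap [(0.97, [291.0, 199.8], 951)]
deck [(0.87, [251.8, 189.6], 822)]
{'clock': 1.0, 'joints': array([ 1.13,  0.3 ,  1.52, -0.  ,  1.32, -0.07]), 'qd': array([ 0., -0., -0.,  0., -0.,  0.]), 'effort': array([ -0.  , -53.17, -35.29,   0.07,   0.02,  -0.  ]), 'eef_pos': array([200.33, 512.21, 213.44]), 'eef_rot': array([-3.14,  0.  ,  2.77]), 'wrist_force': array([ 0.02, -0.09, -0.57]), 'moment': array([-0.02,  0.06,  0.01]), 'finger_gap': 94.01508301674492}
```

```bash
ls . pics
```

```text
.:
h.py
pics

pics:
side0.png
top0.png
```

View pics/top0.png

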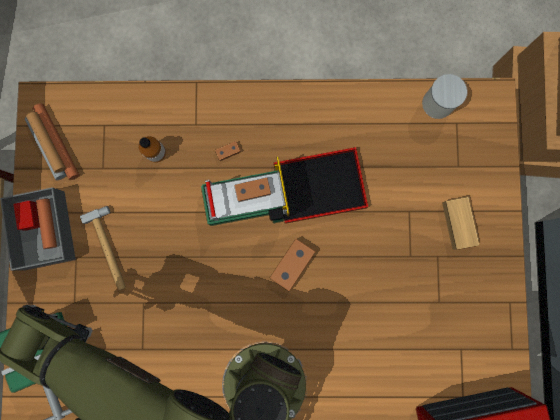

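View pics/side0.png

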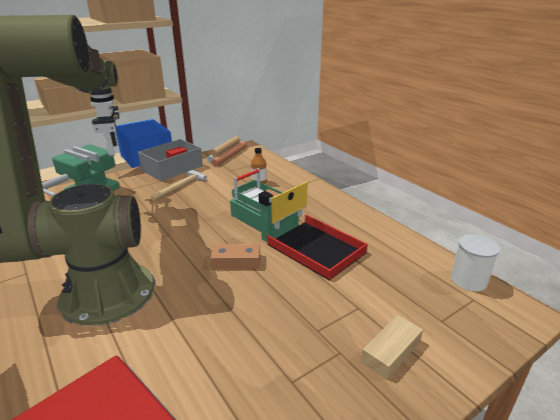

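The top view shows the feeder with its flap at about (283,188), red bar at (210,200) and tray at (325,185). The tray lies toward world -y. The jaw on the deck is at (253,189), with look-alikes at (229,151) and (292,265). Next I'll zoom in to measure.

Run:
```python
import cv2
a=cv2.imread('pics/top0.png')[135:235,195:375]; cv2.imwrite('pics/topz.png',cv2.resize(a,None,fx=4.4,fy=4.4,interpolation=cv2.INTER_CUBIC))
a=cv2.imread('pics/side0.png')[155:280,220:375]; cv2.imwrite('pics/sidez.png',cv2.resize(a,None,fx=4.8,fy=4.8,interpolation=cv2.INTER_CUBIC))
```

```text
(no output)
```

View pics/topz.png

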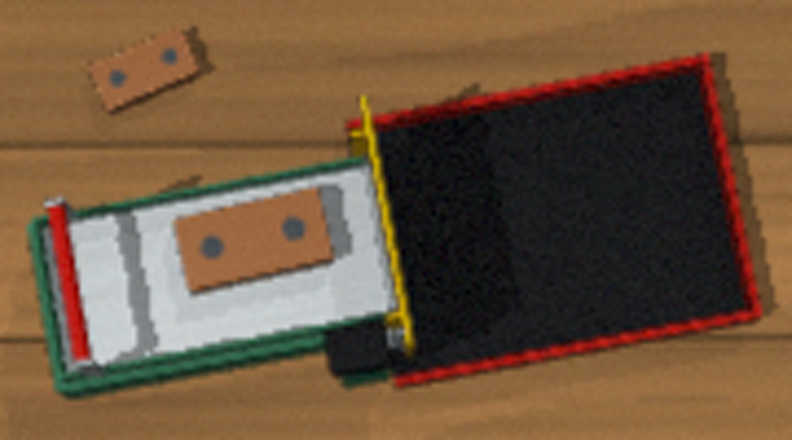

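View pics/sidez.png

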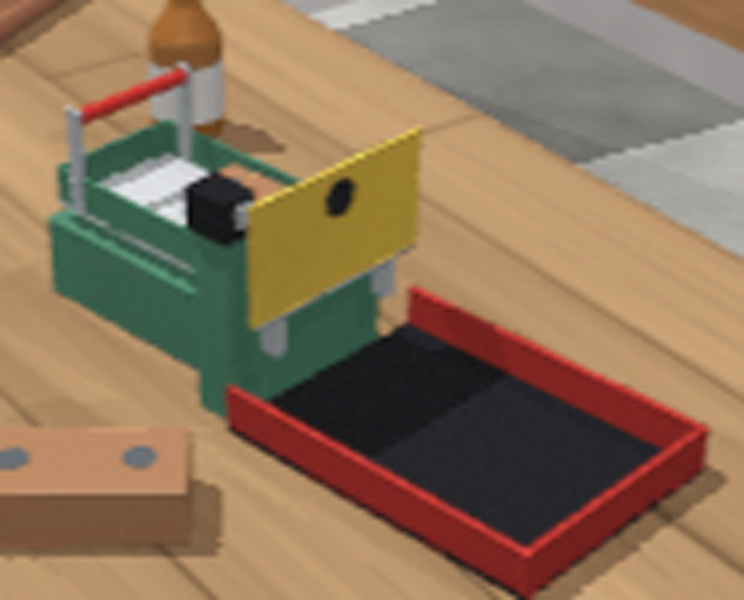

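```bash
cat > fit.py <<'E'
from h import *
from scipy.optimize import least_squares
np.set_printoptions(precision=1,suppress=True)
t,s=cams.camera('top'),cams.camera('side')
T=lambda u,v:np.array([u/4.4+195,v/4.4+135]);S=lambda u,v:np.array([u/4.8+220,v/4.8+155])
ob=[(t,T(710,54),(-250,-95,36)),(t,T(760,317),(-250,95,36)),(t,T(363,97),(-2,-82,173)),(t,T(409,353),(-2,82,173)),(t,T(55,205),(209,-47,157)),(t,T(80,360),(209,47,157)),
(s,S(705,430),(-250,-95,36)),(s,S(527,553),(-250,95,36)),(s,S(420,130),(-2,-82,173)),(s,S(248,205),(-2,82,173)),(s,S(85,117),(209,47,154)),(s,S(182,77),(209,-47,154)),(s,S(340,197),(-4,0,150))]
def W(p,q):
    c,n=np.cos(p[2]),np.sin(p[2]); return np.array([p[0]+c*q[0]-n*q[1],p[1]+n*q[0]+c*q[1],q[2]])
f=lambda p:np.concatenate([proj(c,W(p,q))-x for c,x,q in ob])
r=least_squares(f,[550,0,1.5],loss='soft_l1',x_scale=[10,10,.05])
if __name__=='__main__':
    print(r.x,np.degrees(r.x[2])); print(f(r.x).reshape(-1,2))
    for n,q in dict(spot=(-4,0,150),bar=(209,0,154),hinge=(4,0,82)).items(): print(n,W(r.x,q))
    print('jaw',atz(t,T(253,240),115))
    for n,z in(('oil_bottle',75),('hammer',10),('offcut',45)): print(n,atz(t,models.regions_of('top',n)[0]['point'],z))
E
python3 fit.py
```

```text
[584.2 -56.3   1.7] 100.00787639982482
[[ 0.1  0.1]
 [ 0.8  0.3]
 [ 0.2 -0.3]
 [ 0.1 -2. ]
 [-0.1  1.2]
 [-0.4 -1.9]
 [ 0.9 -0.5]
 [-0.5  0.9]
 [-0.1 -0.6]
 [ 0.1  0.4]
 [-0.9 -0.3]
 [-0.9 -0.1]
 [-0.2  0. ]]
spot [584.9 -60.3 150. ]
bar [547.9 149.5 154. ]
hinge [583.5 -52.4  82. ]
jaw [579.9  31.  115. ]
oil_bottle [711.5 339.2  75. ]
hammer [436.7 498.2  10. ]
offcut [ 493.6 -580.3   45. ]
```

```bash
cat > go.py <<'E'
import sys
from h import *
P=np.array([584.2,-56.3]);A=np.radians(100.0)
def st():
    s=manip.read_state();p=s['eef_pos'];d=p[:2]-P;c,n=np.cos(A),np.sin(A)
    F=s['wrist_force']
    print('t',round(s['clock'],2),'stand xyz',np.round([c*d[0]+n*d[1],-n*d[0]+c*d[1],p[2]],1),'rot',np.round(s['eef_rot'],3),'Fstand',np.round([c*F[0]+n*F[1],-n*F[0]+c*F[1],F[2]],1),'gap',round(s['finger_gap'],1),'J',np.round(s['joints'],2))
    return s
if __name__=='__main__':
    s=st()
    if len(sys.argv)>1:
        x,y,z=map(float,sys.argv[1:4]);w=np.array([P[0]+np.cos(A)*x-np.sin(A)*y,P[1]+np.sin(A)*x+np.cos(A)*y,z])
        from scipy.spatial.transform import Rotation as R
        r=R.from_euler('xyz',s['eef_rot']).as_matrix()
        print('shift cm',np.round(r.T@(w-s['eef_pos'])/10,2),'turn',[round(float((s['eef_rot'][2]-np.radians(float(a))+np.pi)%(2*np.pi)-np.pi),3) for a in sys.argv[4:5]])
E
python3 go.py -60 0 240 100; python3 -m pendant '[[[-4,-3,-0.5,0],[-8,-6,-1,0],[-12,-9,-1.5,0],[-16,-12,-2,0],[-20,-15,-2.5,0]]]' -1 20; python3 go.py -60 0 240 100
```

```text
t 1.25 stand xyz [626.5 279.3 213.4] rot [3.142 0.    2.769] Fstand [ 0.6 -0.1  0.8] gap 93.9 J [ 1.13  0.3   1.52 -0.    1.32 -0.07]
shift cm [-59.58 -44.09  -2.65] turn [1.023]
clock: 1.75
eef_pos: [331.9, 298.9, 238.7]
eef_rot: [3.141, 0.0, 2.769]
wrist_force: [0.9, 0.4, 0.2]
finger_gap: 57.2
t 1.75 stand xyz [393.7 186.8 238.7] rot [3.141 0.    2.769] Fstand [ 0.2 -0.9  0.2] gap 57.2 J [ 0.65  0.05  1.76 -0.    1.34 -0.55]
shift cm [-39.55 -29.03  -0.13] turn [1.024]
```

```bash
python3 -m pendant '[[[-4,-2.9,0,0],[-8,-5.8,0,0],[-12,-8.7,0,0],[-16,-11.7,0,0],[-20,-14.6,0,0]]]'; python3 -m pendant '[[[-4,-2.9,0,0.1],[-8,-5.8,0,0.2],[-12,-8.7,0,0.3],[-16,-11.7,0,0.4],[-19.5,-14.4,0,0.5]]]' ; python3 go.py -60 0 240 100
```

```text
clock: 2.25
eef_pos: [465.1, 89.9, 238.6]
eef_rot: [3.141, 0.001, 2.769]
wrist_force: [-0.8, 0.1, 0.2]
finger_gap: 17.3
clock: 2.75
eef_pos: [594.3, -115.5, 238.2]
eef_rot: [-3.142, 0.0, 2.264]
wrist_force: [0.8, 1.3, 0.2]
finger_gap: 0.3
t 2.75 stand xyz [-60.1   0.3 238.2] rot [-3.142  0.     2.264] Fstand [ 1.1 -1.1  0.2] gap 0.3 J [-0.25  0.41  1.32 -0.    1.42 -0.95]
shift cm [-0.01  0.03 -0.18] turn [0.519]
```

```bash
python3 -m pendant '[[[0,0,1,0.13],[0,0,3,0.26],[0,0,5,0.39],[0,0,7,0.52],[0,0,8.5,0.52]]]'; python3 go.py -20 0 153 100; python3 -c "
from h import *
a=snap('top','t1');a=snap('side','s1')
x=cv2.imread('pics/s1.png')[120:280,200:375];cv2.imwrite('pics/s1z.png',cv2.resize(x,None,fx=3.6,fy=3.6))"
```

```text
clock: 3.25
eef_pos: [593.3, -113.2, 152.0]
eef_rot: [-3.141, -0.0, 1.747]
wrist_force: [-0.1, 0.2, 0.2]
finger_gap: 0.3
t 3.25 stand xyz [-57.6   0.9 152. ] rot [-3.141 -0.     1.747] Fstand [0.2 0.1 0.2] gap 0.3 J [-0.25  0.47  1.43  0.    1.24 -0.42]
shift cm [ 3.76  0.1  -0.1 ] turn [0.001]
```

View pics/s1z.png

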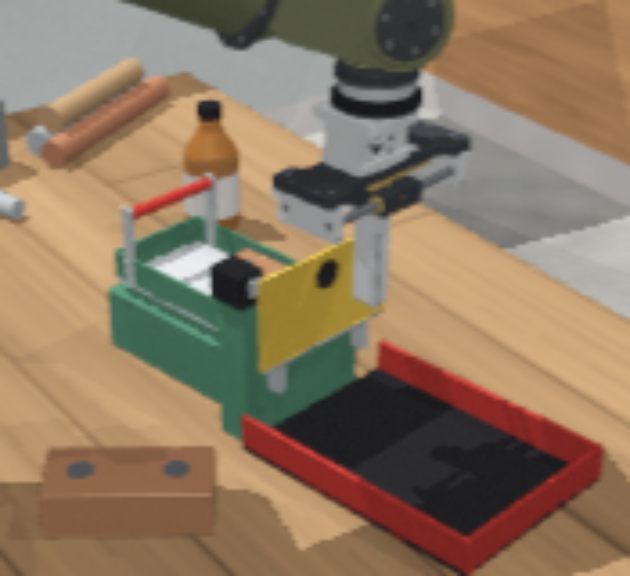

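```bash
python3 - <<'E'
from h import *
c=cams.camera('side')
for z in (144,172,240): print((proj(c,[593.3,-113.2,z])-[200,120])*3.6)
print((proj(c,[584.9,-60.3,150])-[200,120])*3.6)
E
python3 -m pendant '[[[1.5,0.1,0,0],[2.5,0.1,0,0],[3.2,0.1,0,0],[3.6,0.1,0,0],[3.8,0.1,0,0]]]'; python3 go.py -12 0 153 100
```

```text
[369.70439598 300.62894183]
[370.49160485 272.33530443]
[372.47672896 200.98653849]
[326.33417335 273.79406977]
clock: 3.9
eef_pos: [587.8, -75.0, 153.6]
eef_rot: [3.141, 0.0, 1.75]
wrist_force: [-0.4, 0.3, -0.2]
finger_gap: 0.4
t 3.9 stand xyz [-19.1  -0.3 153.6] rot [3.141 0.    1.75 ] Fstand [ 0.4  0.4 -0.2] gap 0.4 J [-0.19  0.45  1.46 -0.    1.23 -0.37]
shift cm [ 0.71 -0.03  0.06] turn [0.004]
```

The projections match the picture: the finger is in front of the flap and centred. Now I'll press in small steps.

```bash
for i in 1; do python3 -m pendant '[[[0.3,0,0,0],[0.6,0,0,0],[0.7,0,0,0]]]'; python3 go.py; python3 -m pendant '[[[0.2,0,0,0],[0.2,0,0,0]]]';python3 go.py;python3 -m pendant '[[[0.2,0,0,0],[0.2,0,0,0]]]'; python3 go.py; done
```

```text
clock: 4.2
eef_pos: [586.5, -68.6, 153.3]
eef_rot: [-3.142, 0.0, 1.749]
wrist_force: [-0.6, -0.9, 0.5]
finger_gap: 0.6
t 4.2 stand xyz [-1.260e+01 -1.000e-01  1.533e+02] rot [-3.142  0.     1.749] Fstand [-0.7  0.8  0.5] gap 0.6 J [-0.18  0.44  1.47 -0.    1.23 -0.36]
clock: 4.4
eef_pos: [586.2, -67.1, 153.4]
eef_rot: [3.141, 0.001, 1.749]
wrist_force: [1.0, -4.1, -0.2]
finger_gap: 0.6
t 4.4 stand xyz [-1.100e+01 -1.000e-01  1.534e+02] rot [3.141e+00 1.000e-03 1.749e+00] Fstand [-4.2 -0.3 -0.2] gap 0.6 J [-0.18  0.44  1.47 -0.    1.23 -0.35]
clock: 4.6
eef_pos: [585.9, -65.3, 153.4]
eef_rot: [3.141, 0.001, 1.748]
wrist_force: [-0.3, -4.6, 0.3]
finger_gap: 0.6
t 4.6 stand xyz [-9.200e+00 -1.000e-01  1.534e+02] rot [3.141e+00 1.000e-03 1.748e+00] Fstand [-4.4  1.1  0.3] gap 0.6 J [-0.17  0.44  1.47 -0.    1.23 -0.35]
```

```bash
python3 -m pendant '[[[0.2,0,0,0],[0.2,0,0,0]]]';python3 go.py;python3 -m pendant '[[[0.1,0,0,0],[0.1,0,0,0]]]'; python3 go.py;python3 -m pendant '[[[0.1,0,0,0],[0.1,0,0,0]]]'; python3 go.py
```

```text
clock: 4.8
eef_pos: [585.6, -63.4, 153.4]
eef_rot: [3.141, 0.001, 1.748]
wrist_force: [0.7, -4.9, 1.0]
finger_gap: 0.2
t 4.8 stand xyz [-7.200e+00 -1.000e-01  1.534e+02] rot [3.141e+00 1.000e-03 1.748e+00] Fstand [-5.   0.2  1. ] gap 0.2 J [-0.17  0.44  1.48 -0.    1.23 -0.35]
clock: 5.0
eef_pos: [585.4, -62.5, 153.4]
eef_rot: [3.141, 0.001, 1.748]
wrist_force: [1.2, -5.5, 0.9]
finger_gap: 0.4
t 5.0 stand xyz [-6.300e+00 -1.000e-01  1.534e+02] rot [3.141e+00 1.000e-03 1.748e+00] Fstand [-5.6 -0.2  0.9] gap 0.4 J [-0.17  0.44  1.48 -0.    1.23 -0.35]
clock: 5.2
eef_pos: [585.2, -61.5, 153.4]
eef_rot: [3.141, 0.001, 1.748]
wrist_force: [0.6, -4.6, 0.4]
finger_gap: 0.1
t 5.2 stand xyz [-5.300e+00 -1.000e-01  1.534e+02] rot [3.141e+00 1.000e-03 1.748e+00] Fstand [-4.6  0.2  0.4] gap 0.1 J [-0.17  0.44  1.48 -0.    1.23 -0.34]
```

```bash
python3 -m pendant '[[[0.1,0,0,0],[0.1,0,0,0]]]';python3 go.py;python3 -m pendant '[[[0.1,0,0,0],[0.1,0,0,0]]]'; python3 go.py
```

```text
clock: 5.4
eef_pos: [585.1, -60.8, 153.4]
eef_rot: [3.141, 0.002, 1.748]
wrist_force: [0.6, -7.1, 0.9]
finger_gap: 0.4
t 5.4 stand xyz [-4.600e+00 -1.000e-01  1.534e+02] rot [3.141e+00 2.000e-03 1.748e+00] Fstand [-7.1  0.6  0.9] gap 0.4 J [-0.17  0.44  1.48 -0.    1.23 -0.34]
clock: 5.6
eef_pos: [585.1, -60.7, 153.4]
eef_rot: [3.141, 0.003, 1.748]
wrist_force: [1.5, -12.4, -1.9]
finger_gap: 0.7
t 5.6 stand xyz [-4.400e+00 -1.000e-01  1.534e+02] rot [3.141e+00 3.000e-03 1.748e+00] Fstand [-12.4   0.7  -1.9] gap 0.7 J [-0.16  0.44  1.48 -0.    1.23 -0.34]
```

The flap is at its stop, so it is fully pressed. I'll back off and rise clear.

```bash
python3 -m pendant '[[[-2.5,0,0,0],[-5,0,-2,0],[-8,0,-5,0],[-10,0,-9,0],[-10,0,-12,0]]]';python3 go.py
python3 - <<'E'
from h import *
snap('side','s2')
x=cv2.imread('pics/s2.png')[120:280,200:375];cv2.imwrite('pics/s2z.png',cv2.resize(x,None,fx=3.6,fy=3.6))
E
```

```text
clock: 6.1
eef_pos: [602.6, -159.4, 275.3]
eef_rot: [3.141, 0.0, 1.747]
wrist_force: [-0.4, 1.0, 1.1]
finger_gap: 0.1
t 6.1 stand xyz [-1.047e+02 -2.000e-01  2.753e+02] rot [3.141 0.    1.747] Fstand [1.1 0.2 1.1] gap 0.1 J [-0.32  0.43  1.2   0.    1.51 -0.49]
```

View pics/s2z.png

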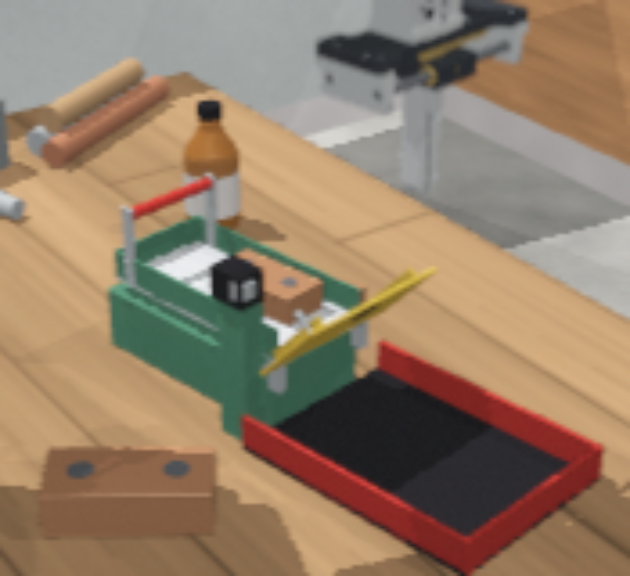

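The flap is swinging open. Next I'll go over the bar, turning the gripper so the jaws close along the stand's x.

```bash
python3 -m pendant '[[[4.5,0,0,-0.13],[9,0,0,-0.26],[13.5,0,0,-0.39],[18,0,0,-0.52],[22,0,0,-0.65]]]' 0 25;python3 go.py 209 0 235 190
```

```text
clock: 6.65
eef_pos: [562.7, 61.5, 273.2]
eef_rot: [3.141, -0.001, 2.405]
wrist_force: [0.3, -0.3, 0.3]
finger_gap: 37.0
t 6.65 stand xyz [119.8   0.7 273.2] rot [ 3.141e+00 -1.000e-03  2.405e+00] Fstand [-0.4 -0.2  0.3] gap 37.0 J [ 0.04  0.3   1.38  0.    1.46 -0.79]
shift cm [7.01 5.52 3.82] turn [-0.911]
```

```bash
python3 -m pendant '[[[2,1.5,0,-0.13],[4,3.1,1,-0.26],[5.5,4.3,2,-0.39],[7,5.5,3,-0.52],[7,5.5,3,-0.65]]]';python3 -m pendant '[[[0,0,0,-0.13],[0,0,0,-0.26],[0,0,0,-0.26]]]';python3 go.py 209 0 190 190
python3 - <<'E'
from h import *
import models if 0 else None
E
python3 - <<'E'
from h import *
for n in('side','top'):
    snap(n,n+'3')
    print([(round(r['score'],2),r['point']) for r in models.regions_of(n,'lift_bar')[:1]])
x=cv2.imread('pics/side3.png')[120:280,200:375];cv2.imwrite('pics/s3z.png',cv2.resize(x,None,fx=3.6,fy=3.6))
x=cv2.imread('pics/top3.png')[135:235,195:375];cv2.imwrite('pics/t3z.png',cv2.resize(x,None,fx=4.4,fy=4.4))
E
```

```text
clock: 7.15
eef_pos: [548.1, 149.2, 241.6]
eef_rot: [3.141, -0.003, 3.056]
wrist_force: [-1.1, -0.9, 0.4]
finger_gap: 47.3
clock: 7.45
eef_pos: [549.0, 147.4, 243.1]
eef_rot: [3.141, -0.0, -2.972]
wrist_force: [0.2, -0.5, -0.1]
finger_gap: 47.1
t 7.45 stand xyz [206.7  -0.7 243.1] rot [ 3.141 -0.    -2.972] Fstand [-0.5 -0.1 -0.1] gap 47.1 J [ 0.2   0.32  1.42  0.    1.4  -1.54]
shift cm [0.07 0.23 5.31] turn [-0.005]
[(0.8, [258.0, 194.7])]
[(0.88, [255.7, 202.1])]  File "<stdin>", line 2
    import models if 0 else None
                  ^^
SyntaxError: invalid syntax
```

View pics/s3z.png

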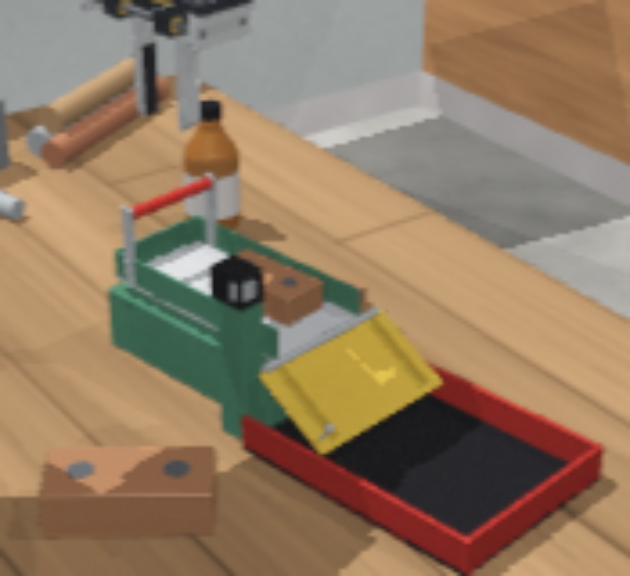

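View pics/t3z.png

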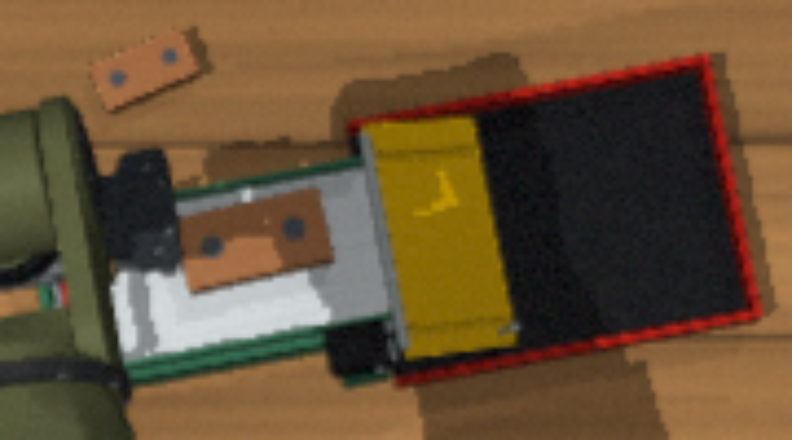

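The flap is open as a chute (side zoom (350,380)). The fingers are above the bar, straddling it, so I'll lower onto it.

```bash
python3 -m pendant '[[[0.07,0.23,3,0],[0.07,0.23,6,0],[0.07,0.23,8,0],[0.07,0.23,9.5,0],[0.07,0.23,10,0]]]';python3 go.py 209 0 143 190
python3 - <<'E'
from h import *
snap('side','s4')
x=cv2.imread('pics/s4.png')[120:280,200:375];cv2.imwrite('pics/s4z.png',cv2.resize(x,None,fx=3.6,fy=3.6))
E
```

```text
clock: 8.15
eef_pos: [547.5, 149.1, 141.8]
eef_rot: [3.142, -0.002, -2.976]
wrist_force: [0.4, 0.0, 0.3]
finger_gap: 46.8
t 8.15 stand xyz [208.6   0.5 141.8] rot [ 3.142e+00 -2.000e-03 -2.976e+00] Fstand [-0.  -0.4  0.3] gap 46.8 J [ 0.2   0.41  1.55  0.    1.19 -1.53]
shift cm [-0.05  0.04 -0.12] turn [-0.009]
```

View pics/s4z.png

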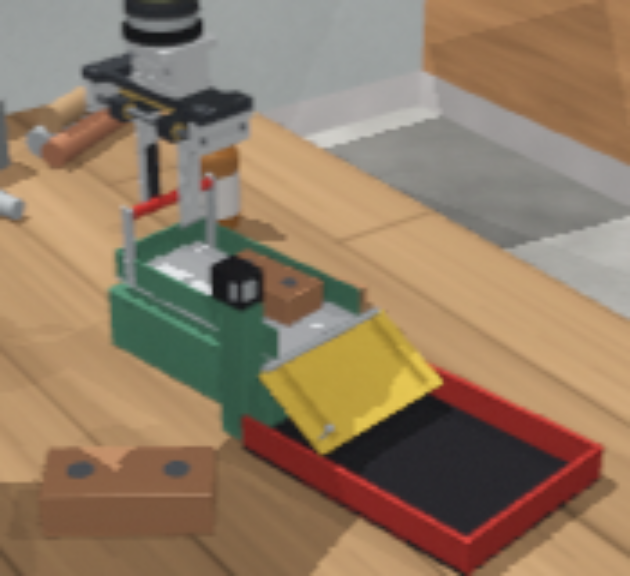

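```bash
python3 -m pendant '[[[0,0,0,0],[0,0,0,0],[0,0,0,0],[0,0,0,0],[0,0,0,0]]]' -1 30;python3 -m pendant '[[[0,0,0,0]]]'; python3 go.py
python3 - <<'E'
import numpy as np
for th in np.arange(0,.6,.05):
    print(round(th,2),np.round([205*np.cos(th)-72*np.sin(th)-205,205*np.sin(th)+72*np.cos(th)-72],1))
E
```

```text
clock: 8.7
eef_pos: [548.2, 149.1, 143.6]
eef_rot: [-3.141, 0.0, -2.975]
wrist_force: [0.6, -0.7, 3.6]
finger_gap: 11.1
clock: 8.8
eef_pos: [548.2, 149.1, 143.6]
eef_rot: [-3.141, 0.0, -2.974]
wrist_force: [0.1, -2.1, 2.8]
finger_gap: 10.9
t 8.8 stand xyz [ 2.085e+02 -2.000e-01  1.436e+02] rot [-3.141  0.    -2.974] Fstand [-2.1  0.3  2.8] gap 10.9 J [ 0.2   0.4   1.55 -0.    1.19 -1.54]
0.0 [0. 0.]
0.05 [-3.9 10.2]
0.1 [-8.2 20.1]
0.15 [-13.1  29.8]
0.2 [-18.4  39.3]
0.25 [-24.2  48.5]
0.3 [-30.4  57.4]
0.35 [-37.1  65.9]
0.4 [-44.2  74.1]
0.45 [-51.7  82. ]
0.5 [-59.6  89.5]
0.55 [-67.9  96.5]
```

```bash
python3 -m pendant '[[[0,-0.2,-0.5,0],[0,-0.39,-1.02,0],[0,-0.6,-1.5,0],[0,-0.82,-2.01,0],[0,-1.06,-2.5,0]]]';python3 go.py; python3 -m pendant '[[[0,-0.25,-0.48,0],[0,-0.52,-0.96,0],[0,-0.78,-1.43,0],[0,-1.07,-1.89,0],[0,-1.36,-2.35,0]]]';python3 go.py;  python3 - <<'E'
from h import *
snap('side','s5')
x=cv2.imread('pics/s5.png')[120:280,200:375];cv2.imwrite('pics/s5z.png',cv2.resize(x,None,fx=3.6,fy=3.6))
E
```

```text
clock: 9.3
eef_pos: [550.0, 139.0, 168.5]
eef_rot: [3.141, 0.0, -2.974]
wrist_force: [4.4, 3.6, -6.1]
finger_gap: 11.3
t 9.3 stand xyz [198.3  -0.2 168.5] rot [ 3.141  0.    -2.974] Fstand [ 2.8 -4.9 -6.1] gap 11.3 J [ 0.18  0.38  1.53  0.    1.24 -1.56]
clock: 9.8
eef_pos: [552.4, 126.0, 192.3]
eef_rot: [3.14, 0.001, -2.974]
wrist_force: [4.5, 6.3, -4.1]
finger_gap: 11.1
t 9.8 stand xyz [185.   -0.3 192.3] rot [ 3.140e+00  1.000e-03 -2.974e+00] Fstand [ 5.4 -5.6 -4.1] gap 11.1 J [ 0.16  0.35  1.5   0.    1.29 -1.58]
```

View pics/s5z.png

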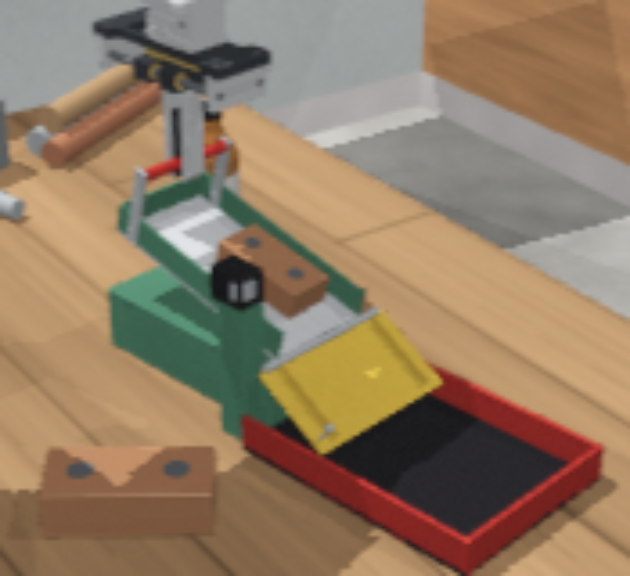

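The deck is at about 0.25 rad and the jaw hasn't moved. Continuing in small steps.

```bash
python3 -m pendant '[[[0,-0.2,-0.3,0],[0,-0.41,-0.6,0],[0,-0.62,-0.89,0],[0,-0.62,-0.89,0]]]';python3 go.py
python3 - <<'E'
from h import *
for i in range(2):
    c=cams.camera('top'); 
    cv2.imwrite(f'pics/t6{i}.png',c['frame'][:,:,::-1])
    print([(round(r['score'],2),r['point']) for r in models.regions_of('top','jaw')])
E
```

```text
clock: 10.25
eef_pos: [553.5, 119.9, 201.4]
eef_rot: [3.14, 0.002, -2.974]
wrist_force: [4.0, 7.9, -1.9]
finger_gap: 10.8
t 10.25 stand xyz [178.8  -0.4 201.4] rot [ 3.140e+00  2.000e-03 -2.974e+00] Fstand [ 7.1 -5.3 -1.9] gap 10.8 J [ 0.15  0.34  1.49  0.    1.3  -1.59]
[(0.8, [229.0, 151.8]), (0.59, [291.3, 267.0]), (0.57, [257.0, 190.8])]
[(0.83, [260.2, 187.7]), (0.74, [291.7, 266.9]), (0.52, [228.6, 148.2])]
```

```bash
python3 -m pendant '[[[0,-0.15,-0.22,0],[0,-0.32,-0.43,0],[0,-0.48,-0.64,0],[0,-0.64,-0.85,0],[0,-0.64,-0.85,0]]]';python3 go.py
python3 - <<'E'
from h import *
snap('side','s7')
x=cv2.imread('pics/s7.png')[120:280,200:375];cv2.imwrite('pics/s7z.png',cv2.resize(x,None,fx=3.6,fy=3.6))
E
```

```text
clock: 10.95
eef_pos: [554.6, 113.7, 209.9]
eef_rot: [3.14, 0.002, -2.974]
wrist_force: [4.8, 7.5, -2.4]
finger_gap: 11.0
t 10.95 stand xyz [172.5  -0.4 209.9] rot [ 3.140e+00  2.000e-03 -2.974e+00] Fstand [ 6.5 -6.  -2.4] gap 11.0 J [ 0.14  0.34  1.48  0.    1.32 -1.6 ]
```

View pics/s7z.png

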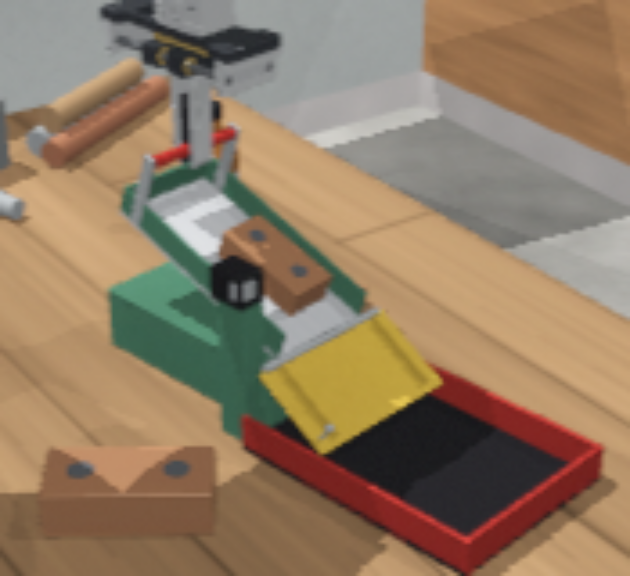

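The jaw is still on the deck at about 0.35 rad (zoom (275,260)). Going to 0.40.

```bash
python3 -m pendant '[[[0,-0.17,-0.21,0],[0,-0.35,-0.41,0],[0,-0.53,-0.62,0],[0,-0.71,-0.82,0],[0,-0.71,-0.82,0]]]';python3 go.py
python3 - <<'E'
from h import *
snap('side','s8')
x=cv2.imread('pics/s8.png')[120:280,200:375];cv2.imwrite('pics/s8z.png',cv2.resize(x,None,fx=3.6,fy=3.6))
E
```

```text
clock: 11.5
eef_pos: [555.9, 106.9, 218.4]
eef_rot: [3.14, 0.002, -2.974]
wrist_force: [4.5, 10.0, -0.5]
finger_gap: 11.0
t 11.5 stand xyz [165.6  -0.5 218.4] rot [ 3.140e+00  2.000e-03 -2.974e+00] Fstand [ 9.1 -6.2 -0.5] gap 11.0 J [ 0.12  0.33  1.47  0.    1.34 -1.61]
```

View pics/s8z.png

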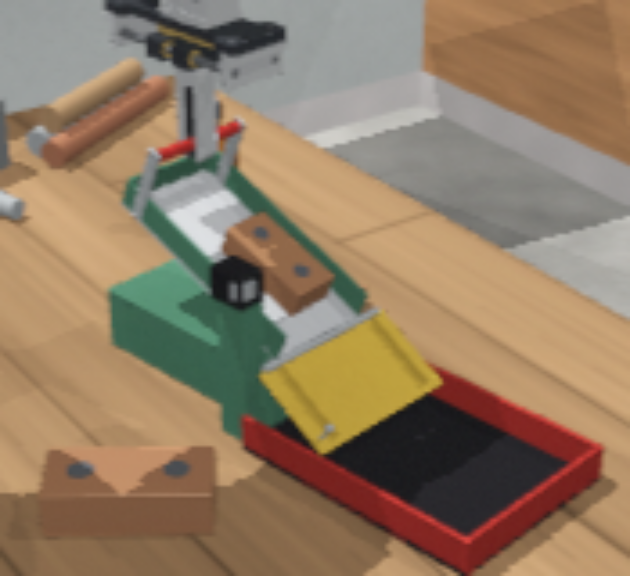

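```bash
python3 -m pendant '[[[0,-0.18,-0.2,0],[0,-0.37,-0.4,0],[0,-0.37,-0.4,0],[0,-0.37,-0.4,0]]]';python3 go.py
python3 - <<'E'
from h import *
snap('side','s9')
x=cv2.imread('pics/s9.png')[120:280,200:375];cv2.imwrite('pics/s9z.png',cv2.resize(x,None,fx=3.6,fy=3.6))
E
```

```text
clock: 11.95
eef_pos: [556.5, 103.4, 222.3]
eef_rot: [3.14, 0.003, -2.974]
wrist_force: [5.5, 9.1, 0.9]
finger_gap: 10.8
t 11.95 stand xyz [162.   -0.5 222.3] rot [ 3.140e+00  3.000e-03 -2.974e+00] Fstand [ 8.  -7.   0.9] gap 10.8 J [ 0.12  0.33  1.46  0.    1.35 -1.62]
```

View pics/s9z.png

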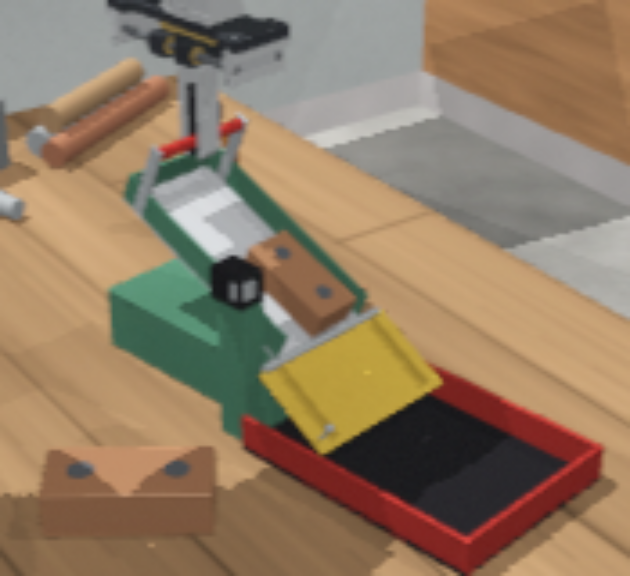

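The jaw has started to slide (zoom (300,280)). I'll hold the deck here.

```bash
python3 -m pendant '[[[0,0,0,0],[0,0,0,0],[0,0,0,0],[0,0,0,0],[0,0,0,0]]]';python3 -m pendant '[[[0,0,0,0],[0,0,0,0],[0,0,0,0],[0,0,0,0],[0,0,0,0]]]';python3 go.py
python3 - <<'E'
from h import *
snap('side','s10')
x=cv2.imread('pics/s10.png')[120:280,200:375];cv2.imwrite('pics/s10z.png',cv2.resize(x,None,fx=3.6,fy=3.6))
E
```

```text
clock: 12.5
eef_pos: [556.5, 103.3, 222.4]
eef_rot: [3.14, 0.003, -2.974]
wrist_force: [3.8, 8.2, 1.5]
finger_gap: 11.0
clock: 13.0
eef_pos: [556.6, 103.3, 222.4]
eef_rot: [3.14, 0.003, -2.974]
wrist_force: [4.1, 7.4, 0.7]
finger_gap: 11.2
t 13.0 stand xyz [162.   -0.5 222.4] rot [ 3.140e+00  3.000e-03 -2.974e+00] Fstand [ 6.5 -5.3  0.7] gap 11.2 J [ 0.12  0.33  1.46  0.    1.35 -1.62]
```

View pics/s10z.png

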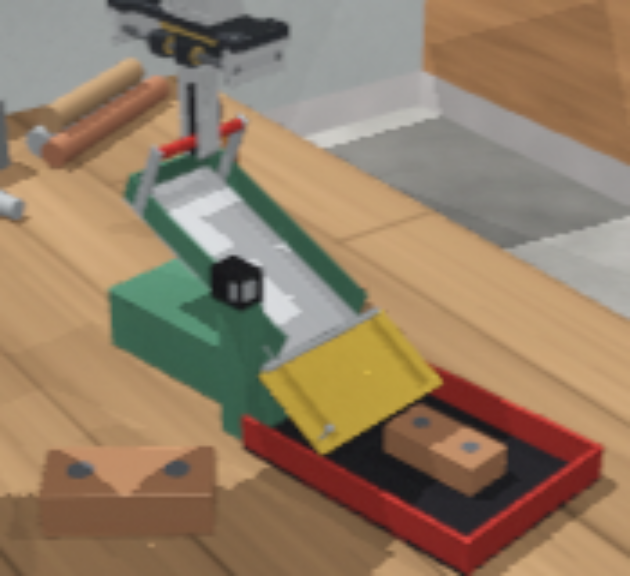

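The jaw is in the tray. Now I'll lower the deck along the arc.

```bash
python3 -m pendant '[[[0,0.37,0.4,0],[0,0.72,0.81,0],[0,1.08,1.22,0],[0,1.42,1.64,0],[0,1.75,2.07,0]]]';python3 -m pendant '[[[0,0.31,0.44,0],[0,0.62,0.89,0],[0,0.91,1.35,0],[0,1.2,1.81,0],[0,1.47,2.28,0]]]';python3 go.py; python3 -m pendant '[[[0,0.26,0.48,0],[0,0.51,0.97,0],[0,0.73,1.46,0],[0,0.94,1.95,0],[0,1.15,2.45,0]]]';python3 go.py
```

```text
clock: 13.55
eef_pos: [553.5, 120.2, 201.4]
eef_rot: [3.141, 0.002, -2.974]
wrist_force: [3.2, 5.4, 0.8]
finger_gap: 11.2
clock: 14.05
eef_pos: [550.9, 134.3, 178.1]
eef_rot: [3.141, 0.001, -2.974]
wrist_force: [3.2, 3.7, -0.8]
finger_gap: 11.3
t 14.05 stand xyz [193.5  -0.3 178.1] rot [ 3.141e+00  1.000e-03 -2.974e+00] Fstand [ 3.1 -3.8 -0.8] gap 11.3 J [ 0.17  0.37  1.52  0.    1.26 -1.56]
clock: 14.55
eef_pos: [548.8, 145.7, 153.3]
eef_rot: [3.141, 0.0, -2.974]
wrist_force: [3.0, 4.3, -0.8]
finger_gap: 11.4
t 14.55 stand xyz [ 2.051e+02 -2.000e-01  1.533e+02] rot [ 3.141  0.    -2.974] Fstand [ 3.7 -3.7 -0.8] gap 11.4 J [ 0.19  0.39  1.54  0.    1.21 -1.54]
```

```bash
python3 -m pendant '[[[0,0.1,0.25,0],[0,0.2,0.5,0],[0,0.28,0.72,0],[0,0.35,0.95,0],[0,0.35,0.98,0]]]';python3 go.py
```

```text
clock: 15.05
eef_pos: [548.2, 149.0, 143.8]
eef_rot: [3.141, 0.0, -2.974]
wrist_force: [1.5, 3.8, 2.3]
finger_gap: 10.8
t 15.05 stand xyz [ 2.084e+02 -2.000e-01  1.438e+02] rot [ 3.141  0.    -2.974] Fstand [ 3.5 -2.1  2.3] gap 10.8 J [ 0.2   0.4   1.55  0.    1.19 -1.54]
```

```bash
python3 -m pendant '[[[0,0,0.1,0],[0,0,0.1,0]]]';python3 go.py; python3 -m pendant '[[[0,0,0,0],[0,0,0,0],[0,0,0,0],[0,0,0,0],[0,0,0,0]]]' 0;python3 go.py; python3 -m pendant '[[[0,0,-2,0],[0,0,-5,0],[0,0,-9,0],[0,0,-12,0],[0,0,-15,0]]]'; python3 -m pendant '[[[-4,0,0,0],[-8,0,0,0],[-12,0,0,0],[-15,0,0,0],[-15,0,0,0]]]';python3 go.py;  python3 - <<'E'
from h import *
from go import P,A
for n,zf in(('side',(120,280,200,375)),('top',(135,235,195,375))):
    c=snap(n,n+'11')
    a,b,d,e=zf
    x=c['frame'][a:b,d:e,::-1];cv2.imwrite(f'pics/{n}11z.png',cv2.resize(x,None,fx=3.6,fy=3.6))
    for r in models.regions_of(n,'jaw'):
        d=atz(c,r['point'],45)[:2]-P; print(n,r['score'],r['point'],np.cos(A)*d[0]+np.sin(A)*d[1],-np.sin(A)*d[0]+np.cos(A)*d[1])
E
```

```text
clock: 15.25
eef_pos: [548.3, 149.0, 143.7]
eef_rot: [3.141, 0.001, -2.974]
wrist_force: [-2.4, 4.2, 9.6]
finger_gap: 11.1
t 15.25 stand xyz [208.5  -0.3 143.7] rot [ 3.141e+00  1.000e-03 -2.974e+00] Fstand [4.5 1.6 9.6] gap 11.1 J [ 0.2   0.4   1.55  0.    1.19 -1.54]
clock: 15.75
eef_pos: [548.1, 148.7, 142.5]
eef_rot: [-3.141, -0.0, -2.974]
wrist_force: [0.3, 0.0, -0.3]
finger_gap: 45.5
t 15.75 stand xyz [ 2.081e+02 -1.000e-01  1.425e+02] rot [-3.141 -0.    -2.974] Fstand [-0.  -0.3 -0.3] gap 45.5 J [ 0.2   0.41  1.55 -0.    1.19 -1.54]
clock: 16.25
eef_pos: [548.0, 148.8, 294.1]
eef_rot: [-3.142, 0.0, -2.974]
wrist_force: [0.0, -0.6, 0.3]
finger_gap: 46.8
clock: 16.75
eef_pos: [698.1, 173.8, 289.0]
eef_rot: [-3.141, -0.004, -2.975]
wrist_force: [-0.1, 0.6, -0.4]
finger_gap: 46.7
t 16.75 stand xyz [ 206.8 -152.1  289. ] rot [-3.141 -0.004 -2.975] Fstand [ 0.6 -0.  -0.4] gap 46.7 J [ 0.19  0.69  0.78 -0.    1.67 -1.54]
side 0.97 [235.8, 256.1] -15.111685621012974 244.49745861999094
side 0.85 [323.1, 243.8] -157.50196529669827 12.822738830212787
side 0.39 [179.7, 183.5] 516.6403514927182 92.7409191650843
top 0.8 [290.6, 264.8] 15.661041791333925 224.54668579133042
top 0.55 [325.1, 181.1] -134.00620614813562 -7.318438777480381
top 0.53 [231.2, 149.7] 132.67038283759 -155.72145178141204
```

View pics/side11z.png

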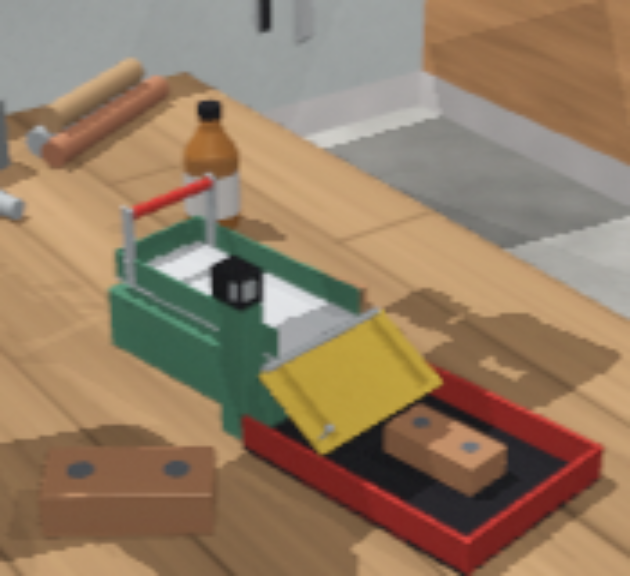

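View pics/top11.png

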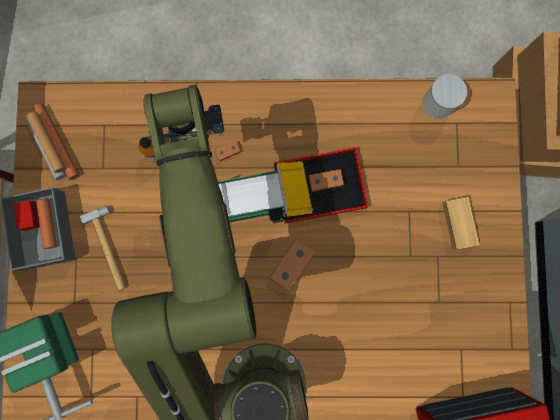

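The jaw lies in the tray (about 145 mm in front of the hinge), the flap is open, the deck is down, the bystanders are where they were and the arm is clear.

```bash
python3 -m pendant '[[[0,0,0,0],[0,0,0,0],[0,0,0,0]]]'; python3 -c "
from cell import manip
print(manip.sign_off())"
```

```text
clock: 17.25
eef_pos: [695.8, 173.8, 293.3]
eef_rot: [3.142, 0.001, -2.974]
wrist_force: [-0.2, 0.0, -0.3]
finger_gap: 46.8
the job is handed in; nothing more can be done
None
```

The job is done and handed in at about 17 s; the sign-off itself gives no verdict.

- **Flap:** I pressed the spot inward until the force rose to about 12 N at the stop, then backed off. The flap swung open into a chute and stayed open.
- **Deck and jaw:** I gripped the red bar and raised the deck slowly to about 0.42 rad. The jaw began to slide there and went down the flap into the tray untouched.
- **Lowering:** I lowered the deck at about 0.25 rad/s. It met the stand at the same height as before the lift, and I pressed it down lightly before letting go.

**Last checks:**
- **Jaw:** the two cameras put it 134 and 158 mm in front of the hinge line, and 7 mm to one side and 13 mm to the other of the centre line. They differ because the network's points are rough, but both are well inside the limits.
- **Feeder:** in the last pictures the flap is open and the bar is back where it started.
- **Bystanders:** the hammer, offcut and bottle look unmoved; the arm partly hid the bottle from above, but the side view shows it in place.
- **Robot:** the wrist force was about zero, so it was touching nothing.

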